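# Battery packs into the charger in reverse order

### The job

Move the four battery packs from their coloured holders into the charger's four bays in reverse order: the pack that stands nearest the robot goes into the bay farthest from the robot, the next one into the second farthest, and so on, so that the pack returned first (at the far end) is charged first. Set each pack down gently, do not drop it, and keep the packs upright; each must end standing flat on its bay's floor, square with the bay as it was with its holder (a half turn does not matter), released.

Things in the scene. Friction and masses are not known exactly. Their poses are not given: they have to be found in the camera images.
- pack_red: Loose black rechargeable battery pack with a red band round it and a red top: an upright block 42 mm along its x, 50 mm along its y, 72 mm tall, about 0.4 kg. Origin: centre of its underside; z up. A half turn about z makes no difference. At the start it stands in the red holder, within 4 mm of its middle and nearly square to it.
- pack_yellow: Loose black rechargeable battery pack with a yellow band round it and a yellow top: an upright block 42 mm along its x, 50 mm along its y, 72 mm tall, about 0.4 kg. Origin: centre of its underside; z up. A half turn about z makes no difference. At the start it stands in the yellow holder, within 4 mm of its middle and nearly square to it.
- pack_blue: Loose black rechargeable battery pack with a blue band round it and a blue top: an upright block 42 mm along its x, 50 mm along its y, 72 mm tall, about 0.4 kg. Origin: centre of its underside; z up. A half turn about z makes no difference. At the start it stands in the blue holder, within 4 mm of its middle and nearly square to it.
- pack_green: Loose black rechargeable battery pack with a green band round it and a green top: an upright block 42 mm along its x, 50 mm along its y, 72 mm tall, about 0.4 kg. Origin: centre of its underside; z up. A half turn about z makes no difference. At the start it stands in the green holder, within 4 mm of its middle and nearly square to it.
- holder_red: Fixed red plastic holder on the store board, 68 mm (x) by 106 mm (y), flat floor 6 mm thick, lips round the pocket reaching 16 mm above its underside; the pocket is 58 mm (x) by 66 mm (y). Origin: centre of its underside. The order of the four holders along the board differs from start to start.
- holder_yellow: Fixed yellow plastic holder on the store board, 68 mm (x) by 106 mm (y), flat floor 6 mm thick, lips round the pocket reaching 16 mm above its underside; the pocket is 58 mm (x) by 66 mm (y). Origin: centre of its underside. The order of the four holders along the board differs from start to start.
- holder_blue: Fixed blue plastic holder on the store board, 68 mm (x) by 106 mm (y), flat floor 6 mm thick, lips round the pocket reaching 16 mm above its underside; the pocket is 58 mm (x) by 66 mm (y). Origin: centre of its underside. The order of the four holders along the board differs from start to start.
- holder_green: Fixed green plastic holder on the store board, 68 mm (x) by 106 mm (y), flat floor 6 mm thick, lips round the pocket reaching 16 mm above its underside; the pocket is 58 mm (x) by 66 mm (y). Origin: centre of its underside. The order of the four holders along the board differs from start to start.
- store: Fixed plywood board, 326 mm (x) by 112 mm (y), 12 mm thick, with a dark wooden cleat 24 mm high at each end. Origin: centre of its underside; the four holders stand on it in a row along its x at x = -108, -36, +36, +108 mm, turned as it is. Its +x points away from the robot (within 0.3 rad). It lies to the robot's left or right.
- charger: Fixed grey charger, 94 mm wide, on the other side from the store. Origin: underside, mid-row; +x points away from the robot (within 0.3 rad). Bay centres at x = -108, -36, +36, +108 mm, y = 0: pockets 58 (x) by 66 (y) mm, flat floor 20 mm above the underside, walls 12 mm higher (14 mm thick between bays). Black supply block 46 mm high at x = -201 to -151 mm.

How it is judged:
At the end, for the whole second after the job is handed in: Each pack stands in the bay that mirrors its holder's place in the row (nearest holder, farthest bay): within 12 mm of the bay centre along and across, underside within 6 mm of the bay floor, upright within 0.1 rad, square within 0.35 rad (half turn allowed), at rest, released (((x of holder_red in the frame of store between -0.138 and -0.078 m and x of pack_red in the frame of charger between 0.096 and 0.12 m) or (x of holder_red in the frame of store between -0.066 and -0.006 m and x of pack_red in the frame of charger between 0.024 and 0.048 m) or (x of holder_red in the frame of store between 0.006 and 0.066 m and x of pack_red in the frame of charger between -0.048 and -0.024 m) or (x of holder_red in the frame of store between 0.078 and 0.138 m and x of pack_red in the frame of charger between -0.12 and -0.096 m)) and y of pack_red in the frame of charger between -0.012 and 0.012 m and z of pack_red in the frame of charger between 0.014 and 0.026 m and angle between each of pack_red, pack_yellow, pack_blue, pack_green's own z axis and vertical below 0.1 rad and angle between the x axis of each of pack_red, pack_yellow, pack_blue, pack_green and the x axis of charger, either way round below 0.35 rad and linear speed of each of pack_red, pack_yellow, pack_blue, pack_green below 0.02 m/s and angular speed of each of pack_red, pack_yellow, pack_blue, pack_green below 0.2 rad/s and ((x of holder_yellow in the frame of store between -0.138 and -0.078 m and x of pack_yellow in the frame of charger between 0.096 and 0.12 m) or (x of holder_yellow in the frame of store between -0.066 and -0.006 m and x of pack_yellow in the frame of charger between 0.024 and 0.048 m) or (x of holder_yellow in the frame of store between 0.006 and 0.066 m and x of pack_yellow in the frame of charger between -0.048 and -0.024 m) or (x of holder_yellow in the frame of store between 0.078 and 0.138 m and x of pack_yellow in the frame of charger between -0.12 and -0.096 m)) and y of pack_yellow in the frame of charger between -0.012 and 0.012 m and z of pack_yellow in the frame of charger between 0.014 and 0.026 m and ((x of holder_blue in the frame of store between -0.138 and -0.078 m and x of pack_blue in the frame of charger between 0.096 and 0.12 m) or (x of holder_blue in the frame of store between -0.066 and -0.006 m and x of pack_blue in the frame of charger between 0.024 and 0.048 m) or (x of holder_blue in the frame of store between 0.006 and 0.066 m and x of pack_blue in the frame of charger between -0.048 and -0.024 m) or (x of holder_blue in the frame of store between 0.078 and 0.138 m and x of pack_blue in the frame of charger between -0.12 and -0.096 m)) and y of pack_blue in the frame of charger between -0.012 and 0.012 m and z of pack_blue in the frame of charger between 0.014 and 0.026 m and ((x of holder_green in the frame of store between -0.138 and -0.078 m and x of pack_green in the frame of charger between 0.096 and 0.12 m) or (x of holder_green in the frame of store between -0.066 and -0.006 m and x of pack_green in the frame of charger between 0.024 and 0.048 m) or (x of holder_green in the frame of store between 0.006 and 0.066 m and x of pack_green in the frame of charger between -0.048 and -0.024 m) or (x of holder_green in the frame of store between 0.078 and 0.138 m and x of pack_green in the frame of charger between -0.12 and -0.096 m)) and y of pack_green in the frame of charger between -0.012 and 0.012 m and z of pack_green in the frame of charger between 0.014 and 0.026 m); the robot touches nothing.
It fails at once if a pack is tipped over (more than 0.6 rad) (angle between any of pack_red, pack_yellow, pack_blue, pack_green's own z axis and vertical above 0.6 rad).
It fails at once if a pack is dropped: out of the fingers with its underside more than 45 mm above the work surface (25 mm above the bay floors) ((height (world z) of pack_red above 0.045 m and contact force between pack_red and the fingers below 0.05 N) or (height (world z) of pack_yellow above 0.045 m and contact force between pack_yellow and the fingers below 0.05 N) or (height (world z) of pack_blue above 0.045 m and contact force between pack_blue and the fingers below 0.05 N) or (height (world z) of pack_green above 0.045 m and contact force between pack_green and the fingers below 0.05 N)).
It also fails if it takes over 112 s, if anything falls off the work surface, if the arm or the gripper's body presses on something with over 40 N, if the wrist force passes 120 N, or if a joint passes its speed limit or range.

### The arm

A 7-joint arm with a two-finger parallel gripper is mounted at the origin on the work surface. World frame = base frame: x ahead of the robot, y to its left, z up, the work surface at z = 0. Lengths are in m, angles in rad, forces in N, time in s.
With the tool pointing down it reaches from about 0.35 to 0.9 m from the base axis. Payload 8.1 kg.
Tool frame: the origin (TCP) lies at the centre of the arm's flange, where the gripper is bolted on; the fingertips stand 178 mm ahead of it and the grasp point (between the pads) lies 159 mm ahead of it; z points along the fingers, y is the line along which they close (so a half turn about z gives the same grasp; the last joint's range is limited). The gripper opens to 92 mm and grips with 3 to 60 N. Pads are 19 mm wide; open, the fingers measure 130 mm over their backs; the gripper's body (75 mm by 190 mm) begins 47 mm behind the grasp point.
Start: joints at [-1.409, 0.434, 0.025, 1.573, -0.012, 1.134, -0.075], TCP at [0.164, 0.603, 0.405] pointing down, gripper open.
Joint ranges: [-2.62, 2.62], [-0.44, 2.09], [-1.27, 1.32], [0.08, 2.57], [-1.32, 4.46], [0.12, 2], [-2.74, 2.74]. Speed limits (rad/s): [2.22, 2.22, 3.01, 3.01, 3.14, 3.14, 3.14].

### API

Orientations are given as a rotation vector (axis times angle).
In Python, from cell import arm gives the robot as it stands. The module is installed in compiled form; this text tells all that it offers.
- The arm moves only by the shell command python3 -m inch 'ROWS' [FORCE]. ROWS is text: rows parted by semicolons, each of 5 numbers parted by spaces: the shift along the tool's x, y, z in m, then the turn about the tool's z in rad, then the finger opening in m, from 0 to 0.0918. In form: x y z roll fingers; .... A call has 1 to 5 rows; each row is the pose to reach, as a shift and turn from the pose commanded when the call began, along the tool's axes at that moment; what a row does not reach only later rows make up. A row lasts 1/10 s, in which the tool goes at most 50 mm and 8.59 degrees, less where a joint would pass 70% of its speed; a pose out of reach is approached as far as the arm can. A call with a gripper value outside its range is refused whole. The fingers move at their own pace and stop on an object; FORCE is the grip in N (left out, the last holds). Time passes only in rows, so rows that repeat a pose let the fingers close. It gives the time, the measured TCP pose, the force, the opening and the grip force at its end, in the units of the state.
- arm.observe(): the state, without advancing time (a new reading comes with each control period).
- arm.get_image(name): name is "scene" or "top" or "wrist"; returns the picture (480x640x3 uint8, red, green, blue); there is no depth.
- arm.get_calibration(name): a dict with "intrinsics" (3x3 intrinsics, pixels), "pose" (4x4, takes a point from camera to world coordinates). Camera axes: x right, y up, looking along -z (the intrinsics and any distortion apply to the point x, -y, -z); pixel columns grow to the right and rows downward; lengths in m; the calibration is good to about 2 mm. A picture is of the moment at which its call begins: read the wrist's pose just before it. get_calibration takes no time and is no camera call; for the wrist camera it gives the pose at the moment of the call.
- arm.sign_off(): hands the job in; it is judged then, once.
Trained networks look in the newest picture that a camera, given by its name, has taken for a name from the list of things; names that differ only in an ending like _2 or _b are one class to them, and where a whole thing is asked for, a point or a joint stands for the part that bears it (a point fixed in the world has none). Each returns a list of dicts, best first, with "conf" (0 to 1); they miss things now and then, are a little off and sometimes report something else, mostly with a low value. They report only what shows in the picture. A call takes as long as a camera call.
- arm.look_for(camera, query): "point" ([row, column] in pixels, amid what is visible of it).
- arm.silhouettes(camera, query): "region" (480x640 bool, what is visible of it) and "point" ([row, column] in pixels, amid what is visible of it).
- arm.place_of(camera, query): "point" ([row, column] in pixels: a listed point, or the origin of a listed thing).
The state is a dict: "clock": time; "joints": joint angles; "dq": joint speeds; "joint_efforts": joint torques, N m; "position": TCP position; "ee_rot": TCP orientation; "force": force on the tool from outside, world axes, zero at the start; "ft_torque": the same for the moment, N m; "width": opening from 0.0 (shut) to 1.0 (fully open); "gripper_force": force on a finger pad.
Only numpy, scipy, OpenCV 4.12 (cv2) and the standard library are available. Lean on these libraries where they do the work, as an engineer would, in place of code of your own. Each camera call takes 0.05 s, during which the arm holds its last target. There are 200 camera calls.

## Working session

There is one attempt and no reset: what is moved stays moved. The work goes in short steps, Python scripts to look and compute and a shell command to move; the robot and the scene stay as the last step left them, time stands still between calls to the robot, and variables do not carry over. Pictures are saved under pics/ and viewed, at most 14 in all, crops included, and the job is handed in when it is done.

```bash
mkdir -p pics; cat > h.py <<'E'
import numpy as np, cv2
from cell import arm
from scipy.spatial.transform import Rotation as R
def ray(cal,p,z):
    K=np.array(cal["intrinsics"]);T=np.array(cal["pose"])
    d=np.linalg.inv(K)@[p[1],p[0],1]; d=T[:3,:3]@[d[0],-d[1],-d[2]]
    return T[:3,3]+d*(z-T[2,3])/d[2]
def save(cam,n):
    im=arm.get_image(cam); cv2.imwrite(f"pics/{n}.png",im[:,:,::-1]); return im
E
python3 - <<'E'
from h import *
s=arm.observe();print({k:np.round(v,3) for k,v in s.items()}); print(R.from_rotvec(s["ee_rot"]).as_matrix().round(3))
for c in ["top","scene","wrist"]:
    save(c,c+"0"); cal=arm.get_calibration(c); print(c,np.round(cal["pose"],3).tolist(),np.round(cal["intrinsics"],1).tolist(),[k for k in cal])
c="top";cal=arm.get_calibration(c)
for q,z in [("pack_"+k,.09) for k in "red yellow blue green".split()]+[("holder_"+k,.012) for k in "red yellow blue green".split()]+[("store",0),("charger",0)]:
    for f in ["look_for","place_of"]:
        r=getattr(arm,f)(c,q)[:2]
        print(q,f,[(np.round(x["point"]),round(x["conf"],2),ray(cal,x["point"],z if f=="look_for" else (.018 if "pack" in q else z)).round(3)) for x in r])
E
```

```text
{'clock': np.float64(0.0), 'joints': array([-1.409,  0.435,  0.025,  1.574, -0.012,  1.134, -0.075]), 'dq': array([ 0.   ,  0.   , -0.   , -0.001, -0.001, -0.   , -0.   ]), 'joint_efforts': array([-0.0000e+00, -6.6783e+01,  9.8500e-01, -3.1449e+01, -6.1000e-02,
        4.2000e-02,  0.0000e+00]), 'position': array([0.164, 0.603, 0.404]), 'ee_rot': array([-4.150e-01, -3.114e+00,  2.000e-03]), 'force': array([-0.406,  0.019, -0.217]), 'ft_torque': array([-0.032, -0.02 , -0.025]), 'gripper_force': np.float64(0.0), 'width': np.float64(0.999)}
[[-0.965  0.262 -0.   ]
 [ 0.262  0.965 -0.002]
 [-0.    -0.002 -1.   ]]
top [[-0.031, 0.988, -0.148, 0.432], [-1.0, -0.03, 0.009, 0.002], [0.004, 0.148, 0.989, 0.726], [0.0, 0.0, 0.0, 1.0]] [[448.2, 0.0, 315.6], [0.0, 448.2, 238.7], [0.0, 0.0, 1.0]] ['intrinsics', 'pose']
scene [[0.282, -0.829, 0.483, 0.977], [0.959, 0.236, -0.154, -0.15], [0.013, 0.507, 0.862, 0.839], [0.0, 0.0, 0.0, 1.0]] [[500.0, 0.0, 319.6], [0.0, 500.0, 239.1], [0.0, 0.0, 1.0]] ['intrinsics', 'pose']
wrist [[0.262, -0.922, -0.285, 0.085], [0.965, 0.25, 0.078, 0.624], [-0.001, -
[... 1369 characters left out ...]
0.19 ,  0.012]))]
holder_blue place_of [(array([218., 446.]), 0.85, array([ 0.567, -0.218,  0.012]))]
holder_green look_for [(array([183., 424.]), 0.61, array([ 0.627, -0.186,  0.012])), (array([228., 429.]), 0.26, array([ 0.551, -0.189,  0.012]))]
holder_green place_of [(array([176., 439.]), 0.79, array([ 0.638, -0.211,  0.012]))]
store look_for [(array([304., 426.]), 0.92, array([ 0.43 , -0.179,  0.   ])), (array([260., 166.]), 0.71, array([0.513, 0.239, 0.   ]))]
store place_of [(array([242., 448.]), 0.91, array([ 0.529, -0.221,  0.   ]))]
charger look_for [(array([260., 164.]), 0.7, array([0.513, 0.242, 0.   ]))]
charger place_of [(array([237., 175.]), 0.6, array([0.551, 0.226, 0.   ]))]
```

View pics/top0.png

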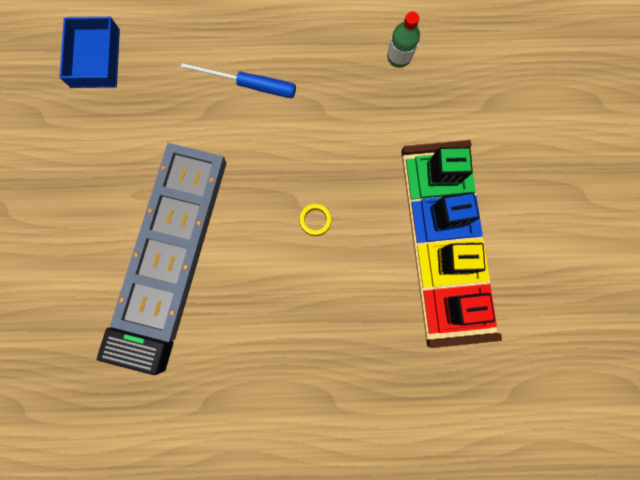

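View pics/scene0.png

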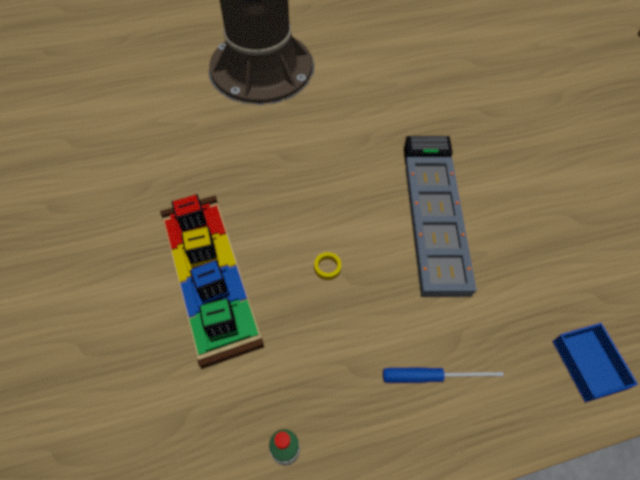

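The top view shows, from near to far, red (row 310), yellow (258), blue (212) and green (165) on the right. The charger is on the left, with bay centres from (150,306) near to (188,175) far. So red goes to bay +108, yellow to +36, blue to -36 and green to -108. I'll move over the charger first to get a close wrist picture.

```bash
python3 -m inch '-0.21 -0.14 0 0 0.0918; -0.21 -0.14 0 0 0.0918; -0.21 -0.14 0 0 0.0918; -0.21 -0.14 0 0 0.0918; -0.21 -0.14 0 0 0.0918'; python3 -m inch '-0.21 -0.14 0 0 0.0918; -0.21 -0.14 0 0 0.0918; -0.21 -0.14 0 0 0.0918; -0.21 -0.14 0 0 0.0918; -0.21 -0.14 0 0 0.0918'; python3 -m inch '0 0 0 0 0.0918; 0 0 0 0 0.0918'
cat >> h.py <<'E'
def to(x,y,z,yaw):
    "tool-frame shift and roll to bring TCP to x,y,z with tool y axis at world angle yaw (mod pi)"
    s=arm.observe(); M=R.from_rotvec(s["ee_rot"]).as_matrix(); d=M.T@(np.array([x,y,z])-s["position"])
    cur=np.arctan2(M[1,1],M[0,1]); r=-((yaw-cur+np.pi/2)%np.pi-np.pi/2)
    print("shift",d.round(4),"roll",round(r,3),"at",s["position"].round(4),"yaw",round(cur,3),"t",round(s["clock"],2))
E
python3 - <<'E'
from h import *
to(.5,.22,.404,1.3); save("wrist","w1")
print(arm.get_calibration("wrist")["pose"].round(3))
E
```

```text
clock: 1.65
position: [0.3291, 0.4132, 0.405]
ee_rot: [0.415, 3.114, 0.001]
force: [0.5, 0.6, 0.2]
width: 1.001
gripper_force: 0.0
clock: 2.15
position: [0.4935, 0.2249, 0.4051]
ee_rot: [0.414, 3.114, 0.001]
force: [0.8, 0.9, -0.3]
width: 1.002
gripper_force: 0.0
clock: 2.35
position: [0.4932, 0.2254, 0.4047]
ee_rot: [0.42, 3.113, -0.0]
force: [-1.0, 0.3, 0.8]
width: 1.0
gripper_force: 0.0
shift [-0.008  -0.0034  0.0007] roll 0.003 at [0.4932 0.2254 0.4047] yaw 1.303 t 2.35
[[ 0.263 -0.922 -0.285  0.414]
 [ 0.965  0.251  0.077  0.248]
 [ 0.001 -0.295  0.955  0.383]
 [ 0.     0.     0.     1.   ]]
```

View pics/w1.png

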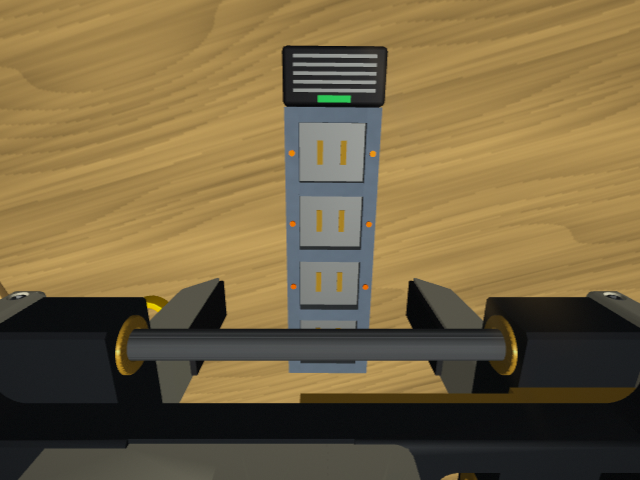

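The wrist view shows the charger upright in the picture, with orange dots beside each bay at columns of about 292 and 370 and rows 153, 224 and 287. I'll fit the charger frame from these dots in both views.

```bash
python3 - <<'E'
from h import *
for c,reg in [("wrist",(100,330,270,400)),("top",(130,330,100,240))]:
    im=arm.get_image(c).astype(int); cal=arm.get_calibration(c)
    r,g,b=im[...,0],im[...,1],im[...,2]
    m=((r>180)&(g>75)&(g<165)&(b<110)&(r-b>110)).astype(np.uint8)
    k=np.zeros_like(m);k[reg[0]:reg[1],reg[2]:reg[3]]=1
    n,l,st,ce=cv2.connectedComponentsWithStats(m*k)
    for i in range(1,n):
        if st[i,4]>3: print(c,st[i,4],ce[i].round(1),ray(cal,ce[i][::-1],.032).round(4))
    # charger corners: bluish grey hull
    hsv=cv2.cvtColor(im.astype(np.uint8),cv2.COLOR_RGB2HSV)
    m=((hsv[...,0]>95)&(hsv[...,0]<125)&(hsv[...,1]>30)&(hsv[...,1]<130)&(hsv[...,2]>70)).astype(np.uint8)*k
E
```

```text
wrist 27 [290.2 154.3] [0.4278 0.2191 0.032 ]
wrist 26 [371.1 155.3] [0.4496 0.2959 0.032 ]
wrist 23 [291.  224.8] [0.4971 0.1996 0.032 ]
wrist 25 [367.3 225.8] [0.5189 0.2765 0.032 ]
wrist 19 [291.6 287.5] [0.5662 0.18   0.032 ]
wrist 20 [363.9 288.3] [0.5881 0.2572 0.032 ]
top 8 [163.  167.5] [0.6592 0.2367 0.032 ]
top 33 [182.2 173.9] [0.6476 0.2058 0.032 ]
top 34 [196.3 177.7] [0.6407 0.1832 0.032 ]
top 9 [211.1 179.3] [0.6373 0.1596 0.032 ]
top 10 [149.5 210.2] [0.5899 0.2566 0.032 ]
top 35 [169.2 216.1] [0.5794 0.2253 0.032 ]
top 34 [183.6 220. ] [0.5725 0.2027 0.032 ]
top 12 [198.5 222.5] [0.5678 0.1792 0.032 ]
top 39 [170.5 263.2] [0.5049 0.2221 0.032 ]
top 37 [157.1 308. ] [0.4367 0.2413 0.032 ]
top 5 [171.8 313.2] [0.4282 0.2187 0.032 ]
```

Dots in both views agree, giving these bay centres: -108 (0.4387,0.2575), -36 (0.508,0.238), +36 (0.577,0.2186), +108 (0.647,0.199). Charger yaw is -0.275. Next I'll look at the store.

```bash
python3 -m inch '-0.06 -0.24 0 0 0.0918; -0.06 -0.24 0 0 0.0918; -0.06 -0.24 0 0 0.0918; -0.06 -0.24 0 0 0.0918; -0.06 -0.24 0 0 0.0918'; python3 -m inch '-0.06 -0.19 0 -0.35 0.0918; -0.06 -0.19 0 -0.35 0.0918; -0.06 -0.19 0 -0.35 0.0918; -0.06 -0.19 0 -0.35 0.0918; -0.06 -0.19 0 -0.35 0.0918';  python3 -m inch '0 0 0 0 0.0918; 0 0 0 0 0.0918'
python3 - <<'E'
from h import *
to(.49,-.22,.404,1.65); save("wrist","w2")
E
```

```text
clock: 3.0
position: [0.487, -0.0212, 0.405]
ee_rot: [0.41, 3.114, 0.001]
force: [1.9, -0.0, 0.5]
width: 0.997
gripper_force: 0.0
clock: 3.5
position: [0.4951, -0.224, 0.4051]
ee_rot: [-0.127, 3.139, -0.004]
force: [0.0, -0.1, -0.2]
width: 1.001
gripper_force: 0.0
clock: 3.7
position: [0.4962, -0.2179, 0.4045]
ee_rot: [0.137, -3.138, -0.002]
force: [-0.5, -0.1, 0.7]
width: 1.003
gripper_force: 0.0
shift [ 0.0064 -0.0016  0.0005] roll 0.008 at [ 0.4962 -0.2179  0.4045] yaw 1.658 t 3.7
```

View pics/w2.png

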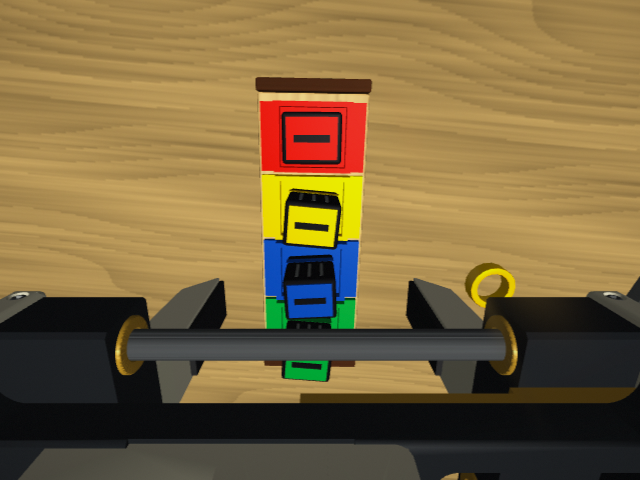

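The wrist view shows each pack's top with a black slot at its centre: red (311,139), yellow (312,227), blue (310,301) and green (308,366). I'll measure the slots.

```bash
cat > packs.py <<'E'
from h import *
def slots(c,seeds,z=.090):
    im=arm.get_image(c); cal=arm.get_calibration(c); v=im.max(2)
    m=(v<95).astype(np.uint8); n,l,st,ce=cv2.connectedComponentsWithStats(m)
    for name,(x,y) in seeds.items():
        c=[i for i in range(1,n) if 15<st[i,4]<500 and np.hypot(*(ce[i]-[x,y]))<12]
        for i in c:
            ys,xs=np.nonzero(l==i); P=np.array([ray(cal,(a,b),z)[:2] for a,b in zip(ys,xs)])
            w,V=np.linalg.eigh(np.cov(P.T)); d=V[:,1]
            print(name,st[i,4],ce[i].round(1),"ctr",P.mean(0).round(4),"yaw",round(np.arctan2(d[1],d[0])%np.pi,3),"len",np.sqrt(12*w[1]).round(3))
E
python3 - <<'E'
from packs import *
slots("wrist",dict(red=(311,139),yellow=(312,227),blue=(310,301),green=(308,366)))
slots("top",dict(red=(477,309),yellow=(466,258),blue=(460,210),green=(458,160)))
E
```

```text
red 251 [310.6 138. ] ctr [ 0.4212 -0.2275] yaw 1.657 len 0.029
yellow 208 [310.7 226.1] ctr [ 0.4949 -0.2212] yaw 1.563 len 0.029
blue 186 [309.  300.8] ctr [ 0.5673 -0.2167] yaw 1.702 len 0.029
green 165 [305.2 365.1] ctr [ 0.6386 -0.2146] yaw 1.573 len 0.029
red 64 [476.7 308.7] ctr [ 0.4216 -0.2268] yaw 1.643 len 0.029
green 73 [455.1 159.4] ctr [ 0.64   -0.2133] yaw 1.578 len 0.029
```

```bash
python3 -m inch '0.075 -0.003 0 0 0.0918; 0.075 -0.003 0.05 0 0.0918; 0.075 -0.003 0.05 0 0.0918; 0.075 -0.003 0.05 0 0.0918; 0.075 -0.003 0.05 0 0.0918'; python3 - <<'E'
from packs import *
to(.4214,-.2272,.229,1.652)
slots("wrist",dict(red=(300,310)))
save("wrist","w3")
E
```

```text
clock: 4.35
position: [0.4228, -0.2285, 0.3556]
ee_rot: [-0.137, 3.137, -0.001]
force: [1.0, -0.3, -1.0]
width: 1.001
gripper_force: 0.0
shift [0.0015 0.0015 0.1266] roll 0.006 at [ 0.4228 -0.2285  0.3556] yaw 1.658 t 4.35
```

Within 2 mm, so I'll descend and grip.

```bash
python3 -m inch '0.0015 0.001 0.04 0 0.0918; 0.0015 0.001 0.08 0 0.0918; 0.0015 0.001 0.11 0 0.0918; 0.0015 0.001 0.126 0 0.0918; 0.0015 0.001 0.126 0 0.0918' 25; python3 -m inch '0 0 0 0 0.0918; 0 0 0 0 0.03; 0 0 0 0 0.03; 0 0 0 0 0.03; 0 0 0 0 0.03' 25;  python3 -m inch '0 0 0 0 0.03; 0 0 0 0 0.03; 0 0 0 0 0.03; 0 0 0 0 0.03; 0 0 0 0 0.03'; python3 -c "
from h import *
to(.4214,-.2272,.229,1.652)"
```

```text
clock: 4.95
position: [0.4201, -0.2279, 0.2273]
ee_rot: [0.135, -3.136, -0.002]
force: [-0.3, -1.1, 0.6]
width: 1.003
gripper_force: 0.0
clock: 5.45
position: [0.4199, -0.2283, 0.2292]
ee_rot: [-0.134, 3.138, -0.0]
force: [-0.1, 0.3, -0.1]
width: 0.702
gripper_force: 0.0
clock: 5.95
position: [0.4197, -0.2283, 0.2288]
ee_rot: [-0.134, 3.139, 0.0]
force: [-1.3, 1.7, 4.2]
width: 0.541
gripper_force: 25.0
shift [-0.0018  0.0009 -0.0002] roll 0.004 at [ 0.4197 -0.2283  0.2288] yaw 1.656 t 5.95
```

Red is gripped at 50 mm. I'll lift it and carry it to the far bay.

```bash
python3 -m inch '0 0 -0.02 0 0.03; 0 0 -0.05 0 0.03; 0 0 -0.09 0 0.03; 0 0 -0.13 0 0.03; 0 0 -0.13 0 0.03' && python3 -m inch '-0.02 0.03 0 0 0.03; -0.045 0.07 0 0 0.03; -0.07 0.11 0 0 0.03; -0.1 0.155 0 0 0.03; -0.13 0.2 0 0 0.03' && python3 -m inch '-0.026 0.04 0 0.09 0.03; -0.052 0.08 0 0.18 0.03; -0.078 0.12 0 0.27 0.03; -0.104 0.16 0 0.36 0.03; -0.13 0.2 0 0.36 0.03' && python3 -m inch '0 0 0 0 0.03; 0 0 0 0 0.03'; python3 -c "
from h import *
to(.6455,.1992,.233,1.296)"
```

```text
clock: 6.45
position: [0.4207, -0.2292, 0.3628]
ee_rot: [-0.133, 3.132, -0.004]
force: [0.5, -1.2, -4.1]
width: 0.544
gripper_force: 25.0
clock: 6.95
position: [0.5283, -0.0233, 0.3573]
ee_rot: [0.133, -3.137, -0.0]
force: [1.4, -1.5, -3.6]
width: 0.543
gripper_force: 25.0
clock: 7.45
position: [0.6409, 0.1872, 0.3565]
ee_rot: [-0.434, -3.109, 0.002]
force: [0.6, -1.4, -3.9]
width: 0.544
gripper_force: 25.0
clock: 7.65
position: [0.6404, 0.1868, 0.356]
ee_rot: [-0.426, -3.109, 0.003]
force: [0.1, -0.7, -4.6]
width: 0.546
gripper_force: 25.0
shift [-0.0019  0.0136  0.1229] roll 0.003 at [0.6404 0.1868 0.356 ] yaw 1.299 t 7.65
```

```bash
python3 -m inch '-0.002 0.0135 0.03 0 0.03; -0.002 0.0135 0.06 0 0.03; -0.002 0.0135 0.09 0 0.03; -0.002 0.0135 0.105 0 0.03; -0.002 0.0135 0.115 0 0.03' && python3 -m inch '0 0 0.003 0 0.03; 0 0 0.006 0 0.03; 0 0 0.009 0 0.03; 0 0 0.009 0 0.03; 0 0 0.009 0 0.03' ; python3 - <<'E'
from h import *
to(.6455,.1992,.2308,1.296); save("scene","s1"); im=save("top","t1")
E
```

```text
clock: 8.15
position: [0.6459, 0.1962, 0.2421]
ee_rot: [-0.432, -3.11, 0.003]
force: [0.6, 0.7, -3.0]
width: 0.545
gripper_force: 25.0
clock: 8.65
position: [0.6466, 0.1978, 0.2353]
ee_rot: [0.43, 3.111, 0.001]
force: [0.5, 0.0, -3.9]
width: 0.546
gripper_force: 25.0
shift [0.0014 0.0011 0.0045] roll 0.0 at [0.6466 0.1978 0.2353] yaw 1.296 t 8.65
```

View pics/s1.png

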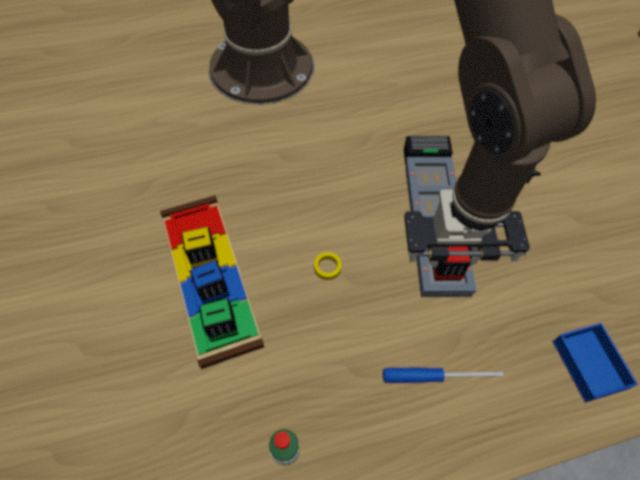

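The scene view shows red held over the far bay at (450,262), and the force says it isn't yet on the floor. I'll lower it the last few millimetres.

```bash
python3 -m inch '0 0 0.002 0 0.03; 0 0 0.003 0 0.03; 0 0 0.004 0 0.03; 0 0 0.0045 0 0.03; 0 0 0.0045 0 0.03'; python3 -m inch '0 0 0 0 0.03; 0 0 0 0 0.03'
```

```text
clock: 9.25
position: [0.6464, 0.1976, 0.2309]
ee_rot: [0.43, 3.112, 0.001]
force: [-3.8, -0.6, 5.0]
width: 0.544
gripper_force: 25.0
clock: 9.45
position: [0.6464, 0.1976, 0.2309]
ee_rot: [0.43, 3.112, 0.001]
force: [-4.1, -0.9, 5.0]
width: 0.545
gripper_force: 25.0
```

Contact confirmed at +5 N. Release, rise, and go to yellow.

```bash
python3 -m inch '0 0 0 0 0.0918; 0 0 0 0 0.0918; 0 0 0 0 0.0918; 0 0 0 0 0.0918; 0 0 0 0 0.0918' && python3 -m inch '0 0 0 0 0.0918; 0 0 -0.02 0 0.0918; 0 0 -0.05 0 0.0918; 0 0 -0.09 0 0.0918; 0 0 -0.13 0 0.0918' && python3 -m inch '0.016 -0.22 0 0 0.0918; 0.016 -0.22 0 0 0.0918; 0.016 -0.22 0 0 0.0918; 0.016 -0.22 0 0 0.0918; 0.016 -0.22 0 0 0.0918' && python3 -m inch '0.016 -0.22 0 -0.267 0.0918; 0.016 -0.22 0 -0.267 0.0918; 0.016 -0.22 0 -0.267 0.0918; 0.016 -0.22 0 -0.267 0.0918; 0.016 -0.22 0 -0.267 0.0918' && python3 -m inch '0 0 0 0 0.0918; 0 0 0 0 0.0918'; python3 -c "
from h import *
to(.4949,-.2212,.229,1.563); save('top','t2')"
```

```text
clock: 9.95
position: [0.6464, 0.1977, 0.2302]
ee_rot: [0.43, 3.112, 0.0]
force: [-0.1, 0.0, -0.1]
width: 0.928
gripper_force: 0.0
clock: 10.45
position: [0.6461, 0.1975, 0.3613]
ee_rot: [-0.43, -3.111, 0.001]
force: [1.6, 1.3, 1.3]
width: 1.0
gripper_force: 0.0
clock: 10.95
position: [0.5694, -0.0152, 0.3608]
ee_rot: [0.44, 3.111, -0.003]
force: [0.8, 1.1, 0.8]
width: 1.005
gripper_force: 0.0
clock: 11.45
position: [0.4936, -0.2222, 0.3608]
ee_rot: [0.022, 3.141, -0.003]
force: [-0.1, 0.3, -0.6]
width: 1.003
gripper_force: 0.0
clock: 11.65
position: [0.4961, -0.2171, 0.3603]
ee_rot: [0.014, 3.141, 0.001]
force: [-0.2, 0.3, 0.5]
width: 0.999
gripper_force: 0.0
shift [ 0.0013 -0.0041  0.1313] roll -0.001 at [ 0.4961 -0.2171  0.3603] yaw 1.562 t 11.65
```

View pics/t2.png

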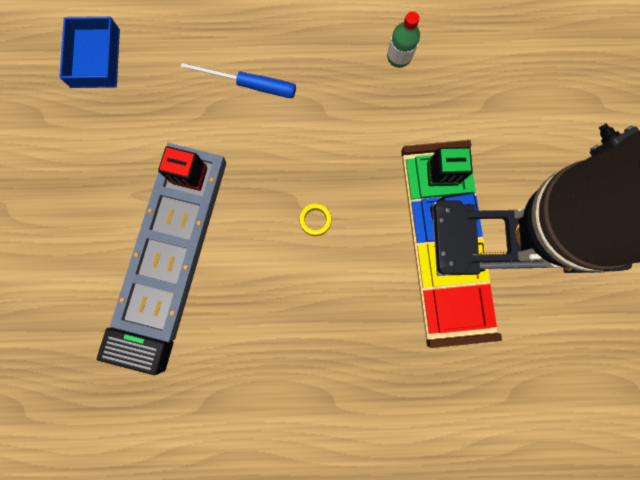

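The top view shows red upright in the far bay, its top at (180,160). Next is yellow.

```bash
python3 -m inch '0.001 -0.004 0.04 0 0.0918; 0.001 -0.004 0.08 0 0.0918; 0.001 -0.004 0.11 0 0.0918; 0.001 -0.004 0.131 0 0.0918; 0.001 -0.004 0.131 0 0.0918' 25; python3 -m inch '0 0 0 0 0.0918; 0 0 0 0 0.03; 0 0 0 0 0.03; 0 0 0 0 0.03; 0 0 0 0 0.03' 25;  python3 -m inch '0 0 0 0 0.03; 0 0 0 0 0.03; 0 0 0 0 0.03; 0 0 0 0 0.03; 0 0 0 0 0.03'; python3 -c "
from h import *
to(.4949,-.2212,.229,1.563)"
```

```text
clock: 12.2
position: [0.4949, -0.2189, 0.2266]
ee_rot: [-0.008, -3.137, -0.003]
force: [0.3, -0.3, 0.6]
width: 0.999
gripper_force: 0.0
clock: 12.7
position: [0.4953, -0.2212, 0.2298]
ee_rot: [0.012, 3.141, -0.0]
force: [0.6, -1.2, -0.1]
width: 0.7
gripper_force: 0.0
clock: 13.2
position: [0.4952, -0.2212, 0.2294]
ee_rot: [0.013, 3.141, -0.0]
force: [-1.3, -0.7, 4.3]
width: 0.54
gripper_force: 25.0
shift [0.0003 0.     0.0004] roll -0.0 at [ 0.4952 -0.2212  0.2294] yaw 1.563 t 13.2
```

```bash
python3 -m inch '0 0 -0.02 0 0.03; 0 0 -0.05 0 0.03; 0 0 -0.09 0 0.03; 0 0 -0.13 0 0.03; 0 0 -0.13 0 0.03' && python3 -m inch '-0.006 0.035 0 0 0.03; -0.014 0.08 0 0 0.03; -0.022 0.125 0 0 0.03; -0.03 0.17 0 0 0.03; -0.038 0.215 0 0 0.03' && python3 -m inch '-0.008 0.045 0 0.09 0.03; -0.016 0.09 0 0.18 0.03; -0.024 0.135 0 0.267 0.03; -0.032 0.18 0 0.267 0.03; -0.04 0.225 0 0.267 0.03' && python3 -m inch '0 0 0 0 0.03; 0 0 0 0 0.03; 0 0 0 0 0.03'; python3 -c "
from h import *
to(.577,.2186,.2314,1.296)"
```

```text
clock: 13.7
position: [0.4962, -0.2219, 0.3636]
ee_rot: [0.013, 3.134, -0.003]
force: [1.2, -0.8, -3.3]
width: 0.545
gripper_force: 25.0
clock: 14.2
position: [0.5342, -0.0045, 0.3577]
ee_rot: [-0.012, -3.139, 0.0]
force: [1.0, 0.1, -4.7]
width: 0.542
gripper_force: 25.0
clock: 14.7
position: [0.576, 0.2202, 0.3573]
ee_rot: [-0.43, -3.11, 0.002]
force: [1.7, -0.3, -3.8]
width: 0.542
gripper_force: 25.0
clock: 15.0
position: [0.5763, 0.217, 0.3579]
ee_rot: [-0.432, -3.11, 0.003]
force: [-0.6, -0.1, -4.5]
width: 0.545
gripper_force: 25.0
shift [-0.0004  0.002   0.1265] roll -0.001 at [0.5763 0.217  0.3579] yaw 1.295 t 15.0
```

```bash
python3 -m inch '-0.0004 0.002 0.03 0 0.03; -0.0004 0.002 0.06 0 0.03; -0.0004 0.002 0.09 0 0.03; -0.0004 0.002 0.11 0 0.03; -0.0004 0.002 0.12 0 0.03' && python3 -m inch '0 0 0.001 0 0.03; 0 0 0.0025 0 0.03; 0 0 0.004 0 0.03; 0 0 0.0055 0 0.03; 0 0 0.0065 0 0.03' && python3 -m inch '0 0 0 0 0.03; 0 0 0 0 0.03'; python3 -c "
from h import *
to(.577,.2186,.2314,1.296)"
```

```text
clock: 15.5
position: [0.5769, 0.2181, 0.2371]
ee_rot: [-0.434, -3.109, 0.004]
force: [-0.2, -0.6, -4.1]
width: 0.539
gripper_force: 25.0
clock: 16.0
position: [0.5777, 0.2202, 0.2333]
ee_rot: [0.43, 3.111, 0.001]
force: [-0.2, 0.4, -3.8]
width: 0.54
gripper_force: 25.0
clock: 16.2
position: [0.5775, 0.2201, 0.2329]
ee_rot: [0.43, 3.112, 0.0]
force: [0.4, 0.5, -4.2]
width: 0.543
gripper_force: 25.0
shift [ 0.0001 -0.0016  0.0015] roll -0.0 at [0.5775 0.2201 0.2329] yaw 1.296 t 16.2
```

```bash
python3 -m inch '0 0 0.001 0 0.03; 0 0 0.002 0 0.03; 0 0 0.002 0 0.03; 0 0 0.002 0 0.03'
```

```text
clock: 16.6
position: [0.5776, 0.2201, 0.2314]
ee_rot: [0.43, 3.112, 0.001]
force: [-3.5, -0.9, 5.8]
width: 0.542
gripper_force: 25.0
```

Seated. Release, rise, and go to blue.

```bash
python3 -m inch '0 0 0 0 0.0918; 0 0 0 0 0.0918; 0 0 0 0 0.0918; 0 0 0 0 0.0918; 0 0 0 0 0.0918' && python3 -m inch '0 0 0 0 0.0918; 0 0 -0.02 0 0.0918; 0 0 -0.05 0 0.0918; 0 0 -0.09 0 0.0918; 0 0 -0.13 0 0.0918' && python3 -m inch '-0.054 -0.212 0 0 0.0918; -0.054 -0.212 0 0 0.0918; -0.054 -0.212 0 0 0.0918; -0.054 -0.212 0 0 0.0918; -0.054 -0.212 0 0 0.0918' && python3 -m inch '-0.054 -0.212 0 -0.406 0.0918; -0.054 -0.212 0 -0.406 0.0918; -0.054 -0.212 0 -0.406 0.0918; -0.054 -0.212 0 -0.406 0.0918; -0.054 -0.212 0 -0.406 0.0918' && python3 -m inch '0 0 0 0 0.0918; 0 0 0 0 0.0918; 0 0 0 0 0.0918'; python3 -c "
from h import *
to(.5673,-.2167,.229,1.7)"
```

```text
clock: 17.1
position: [0.5776, 0.2201, 0.2307]
ee_rot: [0.43, 3.112, 0.0]
force: [0.2, 0.3, -0.0]
width: 0.931
gripper_force: 0.0
clock: 17.6
position: [0.5773, 0.2199, 0.3618]
ee_rot: [-0.431, -3.111, 0.001]
force: [0.9, -0.2, -0.6]
width: 0.996
gripper_force: 0.0
clock: 18.1
position: [0.5713, -0.0048, 0.3613]
ee_rot: [0.441, 3.11, -0.003]
force: [1.4, -0.2, 0.3]
width: 0.996
gripper_force: 0.0
clock: 18.6
position: [0.5649, -0.2233, 0.3611]
ee_rot: [0.196, -3.135, 0.004]
force: [-1.0, 0.4, 0.3]
width: 0.999
gripper_force: 0.0
clock: 18.9
position: [0.5668, -0.2156, 0.3606]
ee_rot: [0.209, -3.135, -0.002]
force: [0.3, 1.0, -0.5]
width: 1.002
gripper_force: 0.0
shift [-0.0004 -0.0013  0.1316] roll 0.004 at [ 0.5668 -0.2156  0.3606] yaw 1.704 t 18.9
```

```bash
python3 -m inch '0 -0.001 0.04 0 0.0918; 0 -0.001 0.08 0 0.0918; 0 -0.001 0.11 0 0.0918; 0 -0.001 0.131 0 0.0918; 0 -0.001 0.131 0 0.0918' 25; python3 -m inch '0 0 0 0 0.0918; 0 0 0 0 0.03; 0 0 0 0 0.03; 0 0 0 0 0.03; 0 0 0 0 0.03' 25;  python3 -m inch '0 0 0 0 0.03; 0 0 0 0 0.03; 0 0 0 0 0.03; 0 0 0 0 0.03; 0 0 0 0 0.03'; python3 -c "
from h import *
to(.5673,-.2167,.229,1.7);to(.508,.238,.36,1.296)"
```

```text
clock: 19.4
position: [0.5658, -0.2159, 0.2269]
ee_rot: [0.21, -3.13, -0.004]
force: [-0.9, 0.2, 1.3]
width: 1.0
gripper_force: 0.0
clock: 19.9
position: [0.5667, -0.2184, 0.2304]
ee_rot: [-0.206, 3.134, -0.0]
force: [0.2, -0.7, -0.2]
width: 0.701
gripper_force: 0.0
clock: 20.4
position: [0.5665, -0.2182, 0.2298]
ee_rot: [-0.206, 3.135, 0.0]
force: [-1.1, 1.3, 4.2]
width: 0.545
gripper_force: 25.0
shift [-0.001   0.0014  0.0008] roll 0.002 at [ 0.5665 -0.2182  0.2298] yaw 1.702 t 20.4
shift [-0.0016  0.46   -0.1301] roll 0.406 at [ 0.5665 -0.2182  0.2298] yaw 1.702 t 20.4
```

```bash
python3 -m inch '0 0 -0.02 0 0.03; 0 0 -0.05 0 0.03; 0 0 -0.09 0 0.03; 0 0 -0.13 0 0.03; 0 0 -0.13 0 0.03' && python3 -m inch '0 0.035 0 0 0.03; 0 0.08 0 0 0.03; 0 0.125 0 0 0.03; 0 0.175 0 0.05 0.03; 0 0.225 0 0.1 0.03' && python3 -m inch '0 0.045 0 0.1 0.03; 0 0.09 0 0.2 0.03; 0 0.135 0 0.306 0.03; 0 0.18 0 0.306 0.03; 0 0.225 0 0.306 0.03' && python3 -m inch '0 0 0 0 0.03; 0 0 0 0 0.03; 0 0 0 0 0.03'; python3 -c "
from h import *
to(.508,.238,.2318,1.296)"
```

```text
clock: 20.9
position: [0.5677, -0.2194, 0.3646]
ee_rot: [-0.205, 3.127, -0.005]
force: [1.7, -0.9, -4.5]
width: 0.548
gripper_force: 25.0
clock: 21.4
position: [0.536, 0.0062, 0.3581]
ee_rot: [0.045, -3.139, 0.001]
force: [1.3, 0.7, -5.3]
width: 0.545
gripper_force: 25.0
clock: 21.9
position: [0.5292, 0.2313, 0.358]
ee_rot: [-0.43, -3.11, 0.003]
force: [0.9, -0.1, -4.2]
width: 0.542
gripper_force: 25.0
clock: 22.2
position: [0.53, 0.2283, 0.3585]
ee_rot: [-0.432, -3.11, 0.003]
force: [0.7, -0.8, -5.4]
width: 0.542
gripper_force: 25.0
shift [0.0236 0.0036 0.1268] roll -0.001 at [0.53   0.2283 0.3585] yaw 1.295 t 22.2
```

```bash
python3 -m inch '0.0235 0.003 0 0 0.03; 0.0235 0.003 0.03 0 0.03; 0.0235 0.003 0.06 0 0.03; 0.0235 0.003 0.09 0 0.03; 0.0235 0.003 0.115 0 0.03' && python3 -m inch '0 0 0.003 0 0.03; 0 0 0.006 0 0.03; 0 0 0.008 0 0.03; 0 0 0.01 0 0.03; 0 0 0.01 0 0.03' && python3 -m inch '0 0 0 0 0.03; 0 0 0 0 0.03'; python3 -c "
from h import *
to(.508,.238,.2318,1.296)"
```

```text
clock: 22.7
position: [0.5083, 0.2369, 0.2431]
ee_rot: [-0.434, -3.111, 0.002]
force: [0.2, -0.1, -3.8]
width: 0.542
gripper_force: 25.0
clock: 23.2
position: [0.5086, 0.239, 0.2354]
ee_rot: [0.43, 3.111, 0.001]
force: [0.4, 0.5, -5.7]
width: 0.542
gripper_force: 25.0
clock: 23.4
position: [0.5084, 0.239, 0.2352]
ee_rot: [0.43, 3.111, 0.001]
force: [-0.2, -0.1, -5.1]
width: 0.542
gripper_force: 25.0
shift [ 0.0001 -0.0011  0.0034] roll 0.0 at [0.5084 0.239  0.2352] yaw 1.296 t 23.4
```

```bash
python3 -m inch '0 0 0.001 0 0.03; 0 0 0.002 0 0.03; 0 0 0.003 0 0.03; 0 0 0.004 0 0.03; 0 0 0.004 0 0.03'
```

```text
clock: 23.9
position: [0.5083, 0.2389, 0.2318]
ee_rot: [-0.43, -3.112, -0.001]
force: [-5.6, -1.7, 11.4]
width: 0.543
gripper_force: 25.0
```

Seated. Now green.

```bash
python3 -m inch '0 0 0 0 0.0918; 0 0 0 0 0.0918; 0 0 0 0 0.0918; 0 0 0 0 0.0918; 0 0 0 0 0.0918' && python3 -m inch '0 0 0 0 0.0918; 0 0 -0.02 0 0.0918; 0 0 -0.05 0 0.0918; 0 0 -0.09 0 0.0918; 0 0 -0.13 0 0.0918' && python3 -m inch '-0.124 -0.2 0 0 0.0918; -0.124 -0.2 0 0 0.0918; -0.124 -0.2 0 0 0.0918; -0.124 -0.2 0 0 0.0918; -0.124 -0.2 0 0 0.0918' && python3 -m inch '-0.124 -0.2 0 -0.28 0.0918; -0.124 -0.2 0 -0.28 0.0918; -0.124 -0.2 0 -0.28 0.0918; -0.124 -0.2 0 -0.28 0.0918; -0.124 -0.2 0 -0.28 0.0918' && python3 -m inch '0 0 0 0 0.0918; 0 0 0 0 0.0918; 0 0 0 0 0.0918'; python3 -c "
from h import *
to(.639,-.2141,.229,1.575)"
```

```text
clock: 24.4
position: [0.5084, 0.2389, 0.2307]
ee_rot: [0.43, 3.112, 0.0]
force: [0.8, 0.4, -0.1]
width: 0.925
gripper_force: 0.0
clock: 24.9
position: [0.5081, 0.2387, 0.3618]
ee_rot: [-0.431, -3.111, 0.001]
force: [1.2, 0.5, 0.9]
width: 1.003
gripper_force: 0.0
clock: 25.4
position: [0.5737, 0.0089, 0.361]
ee_rot: [0.435, 3.11, -0.002]
force: [0.5, 0.5, 0.6]
width: 1.001
gripper_force: 0.0
clock: 25.9
position: [0.6383, -0.2173, 0.3607]
ee_rot: [-0.004, 3.142, -0.002]
force: [0.7, 0.1, 1.0]
width: 1.001
gripper_force: 0.0
clock: 26.2
position: [0.6385, -0.2119, 0.3604]
ee_rot: [0.01, -3.141, -0.002]
force: [0.1, 0.8, 0.3]
width: 1.001
gripper_force: 0.0
shift [-0.0006 -0.0024  0.1314] roll 0.002 at [ 0.6385 -0.2119  0.3604] yaw 1.577 t 26.2
```

```bash
python3 -m inch '0 -0.002 0.04 0 0.0918; 0 -0.002 0.08 0 0.0918; 0 -0.002 0.11 0 0.0918; 0 -0.002 0.131 0 0.0918; 0 -0.002 0.131 0 0.0918' 25; python3 -m inch '0 0 0 0 0.0918; 0 0 0 0 0.03; 0 0 0 0 0.03; 0 0 0 0 0.03; 0 0 0 0 0.03' 25;  python3 -m inch '0 0 0 0 0.03; 0 0 0 0 0.03; 0 0 0 0 0.03; 0 0 0 0 0.03; 0 0 0 0 0.03'; python3 -c "
from h import *
to(.639,-.2141,.229,1.575);to(.4387,.2575,.36,1.296)"
```

```text
clock: 26.7
position: [0.6374, -0.2127, 0.2267]
ee_rot: [0.012, -3.136, -0.004]
force: [-0.7, 0.6, 0.4]
width: 1.0
gripper_force: 0.0
clock: 27.2
position: [0.6386, -0.2155, 0.2304]
ee_rot: [-0.008, 3.141, -0.0]
force: [-0.0, 0.6, -0.5]
width: 0.702
gripper_force: 0.0
clock: 27.7
position: [0.6384, -0.2154, 0.2298]
ee_rot: [-0.008, 3.142, 0.0]
force: [-1.5, 0.8, 3.0]
width: 0.544
gripper_force: 25.0
shift [-0.0006  0.0013  0.0008] roll 0.001 at [ 0.6384 -0.2154  0.2298] yaw 1.576 t 27.7
shift [ 0.1973  0.4739 -0.1301] roll 0.28 at [ 0.6384 -0.2154  0.2298] yaw 1.576 t 27.7
```

```bash
python3 -m inch '0 0 -0.02 0 0.03; 0 0 -0.05 0 0.03; 0 0 -0.09 0 0.03; 0 0 -0.13 0 0.03; 0 0 -0.13 0 0.03' && python3 -m inch '0.015 0.035 0 0 0.03; 0.032 0.077 0 0 0.03; 0.05 0.12 0 0 0.03; 0.068 0.163 0 0 0.03; 0.086 0.206 0 0 0.03' && python3 -m inch '0.018 0.043 0 0.09 0.03; 0.036 0.086 0 0.18 0.03; 0.054 0.129 0 0.28 0.03; 0.072 0.172 0 0.28 0.03; 0.09 0.215 0 0.28 0.03' && python3 -m inch '0 0 0 0 0.03; 0 0 0 0 0.03'; python3 -c "
from h import *
to(.4387,.2575,.2318,1.296)"
```

```text
clock: 28.2
position: [0.6396, -0.2164, 0.3654]
ee_rot: [-0.007, 3.133, -0.004]
force: [0.8, -1.6, -3.6]
width: 0.541
gripper_force: 25.0
clock: 28.7
position: [0.5499, -0.0083, 0.3585]
ee_rot: [0.008, -3.14, 0.0]
force: [1.0, 1.0, -3.7]
width: 0.543
gripper_force: 25.0
clock: 29.2
position: [0.4588, 0.2061, 0.3588]
ee_rot: [-0.431, -3.111, 0.001]
force: [1.4, 0.0, -3.7]
width: 0.542
gripper_force: 25.0
clock: 29.4
position: [0.4594, 0.2057, 0.3588]
ee_rot: [-0.425, -3.111, 0.002]
force: [0.8, -0.8, -3.9]
width: 0.544
gripper_force: 25.0
shift [0.0337 0.0445 0.127 ] roll 0.003 at [0.4594 0.2057 0.3588] yaw 1.299 t 29.4
```

```bash
python3 -m inch '0.017 0.022 0 0 0.03; 0.0337 0.0445 0 0 0.03; 0.0337 0.0445 0.03 0 0.03; 0.0337 0.0445 0.06 0 0.03; 0.0337 0.0445 0.08 0 0.03' && python3 -m inch '0 0 0.015 0 0.03; 0 0 0.03 0 0.03; 0 0 0.036 0 0.03; 0 0 0.041 0 0.03; 0 0 0.043 0 0.03' && python3 -m inch '0 0 0 0 0.03; 0 0 0 0 0.03'; python3 -c "
from h import *
to(.4387,.2575,.2318,1.296)"
```

```text
clock: 29.9
position: [0.44, 0.2548, 0.2776]
ee_rot: [-0.433, -3.11, 0.004]
force: [0.5, -0.8, -3.9]
width: 0.541
gripper_force: 25.0
clock: 30.4
position: [0.4403, 0.2561, 0.2365]
ee_rot: [0.432, 3.112, -0.0]
force: [-0.2, 1.0, -2.8]
width: 0.543
gripper_force: 25.0
clock: 30.6
position: [0.4401, 0.2567, 0.2372]
ee_rot: [0.43, 3.111, 0.001]
force: [-0.4, 0.4, -3.2]
width: 0.545
gripper_force: 25.0
shift [0.0016 0.0004 0.0054] roll -0.0 at [0.4401 0.2567 0.2372] yaw 1.296 t 30.6
```

```bash
python3 -m inch '0.0015 0 0.001 0 0.03; 0.0015 0 0.0025 0 0.03; 0.0015 0 0.004 0 0.03; 0.0015 0 0.005 0 0.03; 0.0015 0 0.0055 0 0.03'; python3 -m inch '0 0 0 0 0.03; 0 0 0 0 0.03'
```

```text
clock: 31.1
position: [0.4385, 0.2571, 0.2317]
ee_rot: [-0.43, -3.112, -0.0]
force: [-4.8, -2.0, 13.4]
width: 0.544
gripper_force: 25.0
clock: 31.3
position: [0.4384, 0.2571, 0.2317]
ee_rot: [-0.43, -3.112, -0.001]
force: [-2.5, -1.7, 5.8]
width: 0.546
gripper_force: 25.0
```

Seated. Release, rise, and move off so the cameras can check.

```bash
python3 -m inch '0 0 0 0 0.0918; 0 0 0 0 0.0918; 0 0 0 0 0.0918; 0 0 0 0 0.0918; 0 0 0 0 0.0918' && python3 -m inch '0 0 0 0 0.0918; 0 0 -0.02 0 0.0918; 0 0 -0.05 0 0.0918; 0 0 -0.09 0 0.0918; 0 0 -0.13 0 0.0918' && python3 -m inch '0 -0.2 -0.04 0 0.0918; 0 -0.2 -0.04 0 0.0918; 0 -0.2 -0.04 0 0.0918; 0 -0.2 -0.04 0 0.0918; 0 -0.2 -0.04 0 0.0918' && python3 -m inch '0 0 0 0 0.0918; 0 0 0 0 0.0918; 0 0 0 0 0.0918'; python3 - <<'E'
from packs import *
save("top","t9"); save("scene","s9")
E
```

```text
clock: 31.8
position: [0.4385, 0.2571, 0.2312]
ee_rot: [0.43, 3.112, 0.0]
force: [0.6, 0.5, -0.9]
width: 0.934
gripper_force: 0.0
clock: 32.3
position: [0.4382, 0.2568, 0.3624]
ee_rot: [-0.431, -3.111, 0.001]
force: [0.7, 0.1, -0.7]
width: 1.005
gripper_force: 0.0
clock: 32.8
position: [0.3826, 0.0594, 0.4021]
ee_rot: [0.44, 3.11, 0.001]
force: [-0.3, 0.7, -0.4]
width: 1.002
gripper_force: 0.0
clock: 33.1
position: [0.3845, 0.0659, 0.401]
ee_rot: [-0.427, -3.112, 0.0]
force: [0.2, 0.9, -0.0]
width: 0.997
gripper_force: 0.0
```

View pics/t9.png

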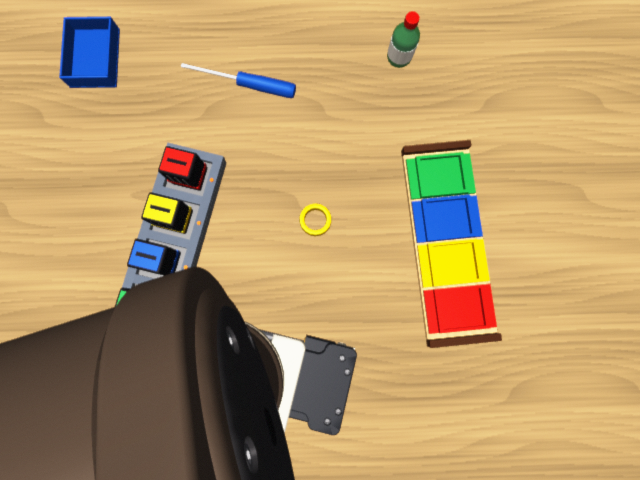

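View pics/s9.png

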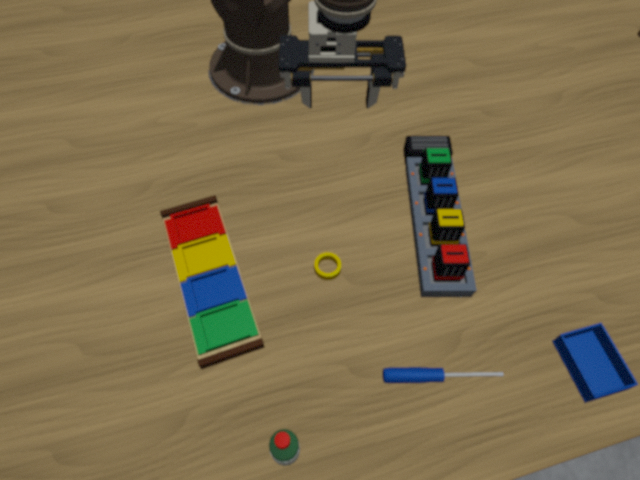

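The scene view shows all four packs upright in the bays: green (437,160), blue (443,190), yellow (449,222) and red (452,258), which is the reversed order. I'll check their centres from the slots, then hand in.

```bash
python3 - <<'E'
from packs import *
slots("top",dict(red=(177,161),yellow=(161,210),blue=(151,256)),.092)
slots("scene",dict(red=(455,255),yellow=(448,217),blue=(443,184),green=(437,154)),.092)
E
```

```text
red 47 [176.3 161.3] ctr [0.6485 0.1971] yaw 1.291 len 0.028
yellow 45 [159.9 208.4] ctr [0.5786 0.2197] yaw 1.299 len 0.027
blue 52 [145.6 255.4] ctr [0.5108 0.2385] yaw 1.3 len 0.028
red 21 [455.  252.8] ctr [0.6478 0.198 ] yaw 1.314 len 0.028
blue 37 [444.2 184.8] ctr [0.5095 0.2384] yaw 1.316 len 0.026
green 28 [438.5 154.5] ctr [0.4393 0.2571] yaw 1.3 len 0.028
```

All are within about 3 mm of the bay centres and square, so I'm handing in.

```bash
python3 -c "
from cell import arm
print(arm.sign_off())"
```

```text
the job is handed in; nothing more can be done
None
```

The job is handed in at about 33 s of the 112 s: all four packs stand released and upright in the charger in reverse order, measured within about 3 mm of their bay centres, though the sign-off returned no verdict.

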